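# Stack two drained cassettes, heavier one underneath

## Task

Two instrument cassettes that look alike lie on the sloping drainer; stack both squarely on the cassette that stands flat on the worktop, the heavier of the two underneath and the lighter on top, so that the feet of each sit down fully inside the rim of the one below. You have to feel which is heavier. Set them down gently, leave the bottom cassette where it stands and do not disturb the other things.

Things in the scene. Friction and masses are not known exactly. Their poses are not given: they have to be found in the camera images.
- cassette_a: Cassette on the drainer: shut, rigid blue box with silver rim and lid, 124 (x) x 56 (y) x 30 mm, face up on the slope, black clip (-x end) down against the lip. Origin: centre of the underside at the soles of its feet; x lengthwise, z out of the lid. From z = 0: four feet to 6 mm, smooth side walls 6 to 26, rim 26 to 30. Centre of mass at mid-length, z = 16 mm. Weight hidden, see cassette_b.
- cassette_b: Looks exactly like cassette_a, same size and axes, lying beside it on the drainer, either one on either side. One of the two weighs 0.51 to 0.69 kg, the other 0.13 to 0.19 kg. Feet at x = +-50.5, y = +-16.5 mm, domes 10 mm wide; over all four 111 x 43 mm.
- bottom_cassette: Same make and axes, standing level on the worktop; 0.8 kg, loose (a firm push slides it). Each cassette's lid lies at z = 26 mm inside its rim (4 mm wide and high): a recess 116 x 48 mm, into which the feet of the next drop with 2.5 mm play all round. Seated, origins are 26 mm apart in height, sides in line; a foot on a rim leaves it up to 4 mm high or askew.
- drainer: Fixed steel drainer in a drip tray 156 (x) x 252 mm (y). Origin: underside centre; x to the high end (low end at left). Flat plate 240 mm wide rises at 28 deg, from 20 mm high at x = -66 to 91 mm at x = +67. Lip 12 mm, sides 8 mm off the plate. Cassettes lie pitched with the plate, 104 mm apart along y, tops at most 106 mm high. Let go, one may slide to the lip.
- pen_1: red pen, 145 mm long, 9 mm high, lying beside the bottom cassette; bystander
- hemostat_1: steel hemostat (scissor-like clamp), 141 x 78 x 7 mm, lying beside the bottom cassette; bystander
- clear_tape: wide brown roll of tape lying flat, 96 mm across, 48 mm high; bystander
There are look-alikes about, which are no part of the job. Leave any purple look-alike of the bottom_cassette alone.

How it is judged:
By the outcome, as a careful person would: the job done as asked, in the order asked, and still so for the second after the job is handed in, with the robot touching nothing.
It also fails if it takes over 72 s, if anything falls off the work surface, if the arm or the gripper's body presses on something with over 40 N, if the wrist force passes 120 N, or if a joint passes its speed limit or range.

## Robot

A 6-joint arm with a two-finger parallel gripper is mounted at the origin on a cart in front of the work surface, level with it; the furniture and walls round the work are solid. World frame = base frame: x ahead of the robot, y to its left, z up, the work surface at z = 0. Lengths are in m, angles in rad, forces in N, time in s.
With the tool pointing down it reaches from about 0.3 to 0.85 m from the base axis. Payload 4.2 kg.
Tool frame: the origin (TCP) lies at the very end of the fingers, on their centre line; the grasp point (between the pads) lies 19 mm behind it; z points along the fingers, y is the line along which they close (so a half turn about z gives the same grasp; the last joint's range is limited). The gripper opens to 91 mm and grips with 3 to 60 N. Pads are 32 mm wide; open, the fingers measure 118 mm over their backs; the gripper's body (76 mm by 178 mm) begins 60 mm behind the grasp point.
Start: joints at [1.251, 0.32, 1.565, -0, 1.257, -0.02], TCP at [0.17, 0.549, 0.214] pointing down, gripper open.
Joint ranges: [-3.11, 3.11], [-0.84, 2.01], [0.21, 2.61], [-1.34, 4.49], [0.05, 2.63], [-2.56, 2.56]. Speed limits (rad/s): [2.57, 2.57, 3.14, 3.14, 3.14, 3.14].

## Interface

Orientations are given as a unit quaternion [w, x, y, z].
In Python, from rig import readout, read_camera, calibration, robot gives the robot as it stands.
- The arm moves only by the shell command python3 -m handwheel 'ROWS' [FORCE]. ROWS is a JSON object of lists of equal length, an entry for each row: "claw": the opening, from 0 (shut) to 1 (fully open); "offset": the shift along the tool's x, y, z in m, a list of three; "roll": the turn about the tool's z in rad. In form: {"claw": [claw, ...], "offset": [[dx, dy, dz], ...], "roll": [roll, ...]}. A call has 1 to 12 rows; each row shifts and turns the commanded pose from where the row before left it, along the tool's axes as they then stand; what a row does not reach is not made up. A row lasts 1/8 s, in which the tool goes at most 62.5 mm and 10.7 degrees, less where a joint would pass 70% of its speed; a pose out of reach is approached as far as the arm can. A call is refused whole if a number of a shift passes 0.0625 or a number of a turn 0.188, either way. A call with a gripper value outside its range is refused whole. The fingers move at their own pace and stop on an object; FORCE is the grip in N (left out, the last holds). Time passes only in rows, so rows that do not move let the fingers close. It gives the time, the measured TCP pose, the force, the opening and the grip force at its end, in the units of the state.
- readout.read_state(): the state, without advancing time (a new reading comes with each control period).
- read_camera(name): name is "scene" or "top"; returns the picture (420x560x3 uint8, red, green, blue); there is no depth.
- calibration(name): a dict with "fx", "fy", "cx", "cy" (pixels), "position" and "orientation" of the camera in the world. Camera axes: x right, y down, z forward; pixel columns grow to the right and rows downward; lengths in m; the calibration is good to about 2 mm. A picture is of the moment at which its call begins. calibration takes no time and is no camera call.
- robot.finish_job(): hands the job in; it is judged then, once.
The state is a dict: "t": time; "q": joint angles; "qvel": joint speeds; "joint_efforts": joint torques, N m; "ee_pos": TCP position; "tcp_rot": TCP orientation; "wrist_force": force on the tool from outside, world axes, zero at the start; "torque": the same for the moment, N m; "grip_width": finger opening in m; "gripper_force": force on a finger pad.
Only numpy, scipy, OpenCV 4.12 (cv2) and the standard library are available. Lean on these libraries where they do the work, as an engineer would, in place of code of your own. Each camera call takes 0.05 s, during which the arm holds its last target. There are 200 camera calls.

## Working session

There is one attempt and no reset: what is moved stays moved. The work goes in short steps, Python scripts to look and compute and a shell command to move; the robot and the scene stay as the last step left them, time stands still between calls to the robot, and variables do not carry over. Pictures are saved under pics/ and viewed, at most 10 in all, crops included, and the job is handed in when it is done.

```bash
mkdir -p pics; ls
python3 - <<'E'
from rig import readout, read_camera, calibration, robot
import cv2,json
for n in("scene","top"):
    cv2.imwrite(f"pics/{n}0.png",cv2.cvtColor(read_camera(n),cv2.COLOR_RGB2BGR)); print(n,calibration(n))
print(readout.read_state())
E
```

```text
pics
scene {'fx': 494.1350072357213, 'fy': 494.1350072357213, 'cx': 289.5277073752796, 'cy': 217.03012473245826, 'position': array([-0.09014556, -0.53925302,  1.01658963]), 'orientation': array([-0.31460337,  0.84825232, -0.39863013,  0.15028883])}
top {'fx': 397.83632503863436, 'fy': 397.83632503863436, 'cx': 283.5273491422652, 'cy': 208.3763697576395, 'position': array([ 0.45427245, -0.0097602 ,  1.13650471]), 'orientation': array([-0.03355782,  0.71302745, -0.69953987,  0.03331206])}
{'t': 0.1, 'q': array([ 1.25101610e+00,  3.20223945e-01,  1.56553687e+00, -2.64805778e-05,
        1.25738210e+00, -1.99978641e-02]), 'qvel': array([ 6.50714359e-04, -8.60304974e-04, -3.97001985e-03,  1.09527985e-03,
       -3.45455185e-05, -1.89402911e-04]), 'joint_efforts': array([ 1.17850781e-03, -4.13336885e+01, -2.32510543e+01,  7.29069882e-02,
        4.22117743e-02, -3.10969938e-05]), 'ee_pos': array([0.16967271, 0.54893672, 0.21321448]), 'tcp_rot': array([-1.18642987e-04,  1.49326443e-01,  9.88787648e-01, -7.66101581e-04]), 'wrist_force': array([ 0.12012361, -0.41768527,  0.11195171]), 'torque': array([-0.05299094, -0.01062525,  0.00833228]), 'gripper_force': 0.0, 'grip_width': 0.09131608823657372}
```

View pics/scene0.png

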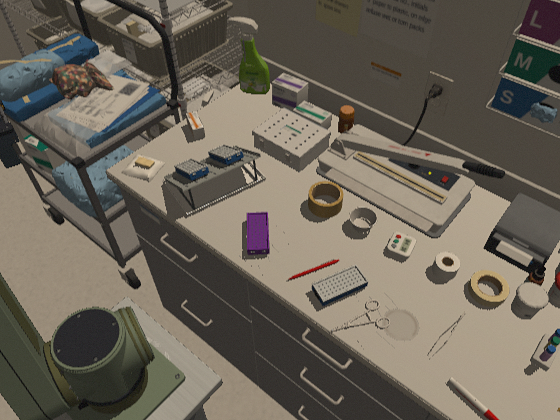

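View pics/top0.png

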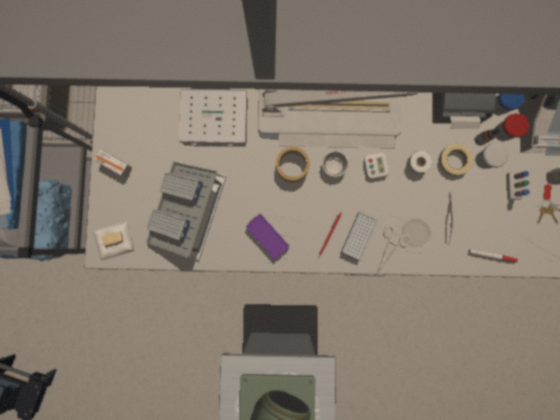

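The top view shows the two cassettes on the drainer at about (182,187) and (169,225), with the clip end to the right, towards the lip. There are two candidates for the bottom cassette. The blue, silver-rimmed one at top (359,237) / scene (340,286) lies between the pen and the hemostat and fits the description. The purple one at top (267,237) / scene (257,233) is the decoy. I'll confirm this in an enlarged crop.

```bash
cat > h.py <<'E'
import numpy as np,cv2
from rig import readout, read_camera, calibration, robot
from scipy.spatial.transform import Rotation as R
def rot(q): return R.from_quat([q[1],q[2],q[3],q[0]])
def proj(n,P):
    c=calibration(n); p=rot(c['orientation']).inv().apply(np.atleast_2d(P)-c['position'])
    return np.c_[c['fx']*p[:,0]/p[:,2]+c['cx'],c['fy']*p[:,1]/p[:,2]+c['cy']]
def avg(n,k=3): return np.mean([read_camera(n).astype(float) for _ in range(k)],0).astype(np.uint8)
def crop(im,c0,r0,w,h,s):
    o=cv2.resize(im[r0:r0+h,c0:c0+w],None,fx=s,fy=s,interpolation=cv2.INTER_CUBIC)
    o=cv2.convertScaleAbs(o,alpha=1.5)
    for a in range(-(-c0//10)*10,c0+w,10):
        x=int((a-c0+.5)*s); cv2.line(o,(x,0),(x,8),(255,255,0),1); cv2.putText(o,str(a),(x-10,18),0,.33,(255,255,0),1)
    for a in range(-(-r0//10)*10,r0+h,10):
        y=int((a-r0+.5)*s); cv2.line(o,(0,y),(8,y),(255,255,0),1); cv2.putText(o,str(a),(9,y+4),0,.33,(255,255,0),1)
    return o
def side(f,*ims):
    H=max(i.shape[0] for i in ims)
    cv2.imwrite(f,cv2.cvtColor(np.hstack([cv2.copyMakeBorder(i,0,H-i.shape[0],0,0,0) for i in ims]),cv2.COLOR_RGB2BGR))
E
python3 - <<'E'
from h import *
t=avg("top");s=avg("scene");np.savez("im0.npz",top=t,scene=s)
side("pics/d1.png",crop(t,143,158,88,108,4.5),crop(s,160,138,108,84,3.7))
side("pics/b1.png",crop(t,312,205,66,66,6),crop(s,305,255,72,60,5.5))
E
```

```text
(no output)
```

View pics/d1.png

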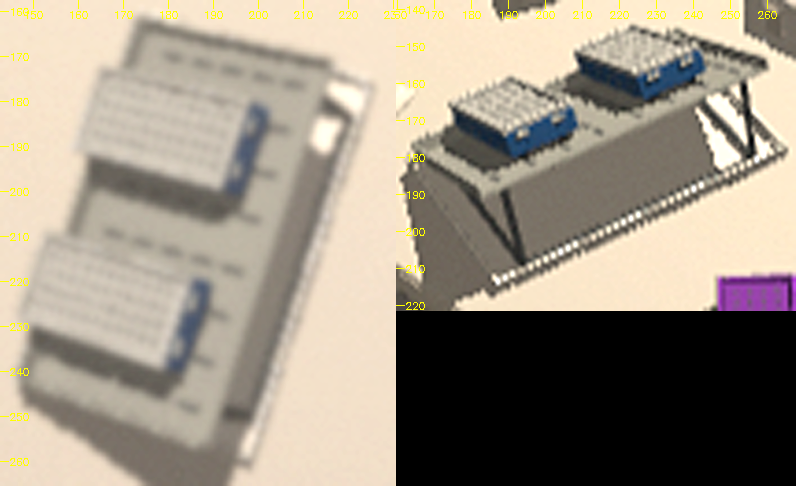

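View pics/b1.png

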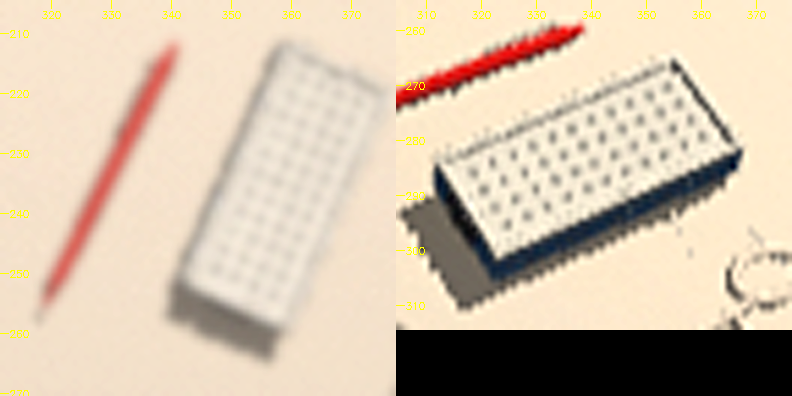

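The drainer rises to the right. The blue uphill (+x) ends of both cassettes face right, with rim corners at about (193,200)/(198,179) and (180,240)/(185,220) in the top view. The enlarged crop confirms the bottom cassette: silver lid, dark-blue walls, clip at the end nearest the robot, rim corners at top (359,211), (376,220), (358,259), (341.5,250). Next I fit the poses.

```bash
cat >> h.py <<'E'
from scipy.optimize import least_squares
RIM=np.array([[-62,28,30],[-62,-28,30],[62,-28,30],[62,28,30]])/1000.
def pts(p,M=RIM): # x,y,z,yaw,pitch-up
    return R.from_euler('ZY',[p[3],-p[4]]).apply(M)+p[:3]
def fit(obs,p0,free):
    free=list(free)
    def f(v):
        p=np.array(p0,float);p[free]=v
        return np.concatenate([(proj(n,pts(p))-o).ravel() for n,o in obs.items()])
    s=least_squares(f,np.array(p0)[free],loss='soft_l1'); p=np.array(p0,float);p[free]=s.x
    return p,f(s.x).reshape(-1,2)
def show(p): return np.round([*p[:3]*1000,*np.degrees(p[3:])],1)
E
python3 - <<'E'
from h import *
A=np.array
c1={'top':A([[165.4,172.6],[160.3,191.3],[192.5,199.7],[197.6,179.3]]),'scene':A([[223.6,144.5],[208.7,152.4],[225.4,161.3],[243,151]])}
c2={'top':A([[152.9,209.7],[147.4,226.8],[179.6,239.7],[184.7,219.7]]),'scene':A([[190.3,158.3],[174.1,165.9],[189,176.7],[208.7,166.2]])}
b={'top':A([[341.5,250.3],[357.8,258.7],[375.7,220.3],[358.8,210.8]]),'scene':A([[312,284.5],[322.9,302.1],[367.4,282.1],[355.2,265.4]])}
for n,o,p0,fr in(('far',c1,[.5,.28,.05,-1.8,.49],(0,1,2,3)),('near',c2,[.4,.3,.05,-1.8,.49],(0,1,2,3)),('far5',c1,[.5,.28,.05,-1.8,.49],range(5)),('near5',c2,[.4,.3,.05,-1.8,.49],range(5)),('bot',b,[.4,-.2,0,-.4,0],(0,1,2,3)),('botz0',b,[.4,-.2,0,-.4,0],(0,1,3))):
    p,r=fit(o,p0,fr); print(n,show(p)); print(np.round(r,1).tolist())
E
```

```text
far [ 608.8  262.6   44.4 -104.5   28.1]
[[0.2, -0.4], [-0.6, 0.1], [0.1, -0.2], [1.2, -0.2], [0.5, 1.2], [-1.0, 0.6], [-0.2, -2.4], [-0.5, -0.2]]
near [ 503.6  291.9   46.5 -105.3   28.1]
[[0.3, -0.5], [-0.6, 1.9], [-0.3, -0.1], [1.1, -0.7], [1.2, 0.9], [-0.1, 1.0], [-0.2, -2.5], [-1.2, -0.3]]
far5 [ 608.9  263.1   44.1 -104.4   27. ]
[[-0.1, -0.5], [-0.9, 0.0], [0.4, -0.2], [1.5, -0.1], [0.4, 0.8], [-1.2, 0.3], [-0.1, -2.0], [-0.3, 0.2]]
near5 [ 504.   293.    45.5 -105.5   26.1]
[[-0.2, -0.8], [-1.1, 1.6], [0.1, 0.0], [1.7, -0.6], [1.1, 0.3], [-0.3, 0.3], [0.1, -1.7], [-0.9, 0.5]]
bot [ 490.4 -219.6   -9.3  -23.8    0. ]
[[-1.2, 0.2], [0.9, 0.4], [0.8, -1.5], [-0.5, -0.4], [-0.9, -0.2], [-0.4, 0.5], [0.4, 0.4], [0.3, -0.2]]
botz0 [ 487.3 -220.8    0.   -23.6    0. ]
[[-0.2, 1.5], [2.0, 1.6], [2.0, -0.7], [0.5, 0.4], [-1.2, -1.2], [-0.5, -0.4], [0.6, -0.8], [0.3, -1.3]]
```

```bash
cat >> h.py <<'E'
EDG=[(RIM[i],RIM[(i+1)%4]) for i in range(4)]
def edgefit(imgs,p0,free,span=(.004,.004,.004,.04,.03),M=EDG):
    """align outer rim-top edges to image gradient (direction-normal magnitude), multi-scale"""
    from scipy.optimize import minimize
    free=list(free);tt=np.linspace(.04,.96,60)[:,None]
    def cost(v,G):
        p=np.array(p0,float);p[free]+=v*np.array(span)[free];s=0
        for n,(gx,gy) in G.items():
            for a,b in M:
                q=proj(n,pts(p,a+(b-a)*tt)).astype(np.float32)
                d=q[-1]-q[0];d/=np.linalg.norm(d)
                g=lambda im:cv2.remap(im,q[:,0],q[:,1],cv2.INTER_LINEAR).ravel()
                s-=abs(np.mean(g(gx)*-d[1]+g(gy)*d[0]))
        return s
    v=np.zeros(len(free))
    for sg in(2.,1.2,.8):
        G={}
        for n,im in imgs.items():
            f=cv2.GaussianBlur(im.astype(np.float32).mean(2),(0,0),sg); G[n]=(cv2.Sobel(f,cv2.CV_32F,1,0)/8,cv2.Sobel(f,cv2.CV_32F,0,1)/8)
        v=minimize(cost,v,args=(G,),method='Nelder-Mead',options=dict(xatol=.01,fatol=1e-3,maxiter=800,initial_simplex=np.vstack([v,v+np.eye(len(v))*(.5*sg)]))).x
    p=np.array(p0,float);p[free]+=v*np.array(span)[free];return p
def over(im,n,p,col=(255,0,0),s=4,box=None):
    c0,r0,w,h=box;o=crop(im,*box,s)
    for k in (.030,.026):
        M=RIM.copy();M[:,2]=k
        q=((proj(n,pts(p,M))-[c0,r0]+.5)*s).astype(np.int32);cv2.polylines(o,[q],True,col if k>.029 else (0,255,0),1)
    return o
E
python3 - <<'E'
from h import *
d=np.load("im0.npz");I={k:d[k] for k in d}
A=np.array;P={}
for n,p0,fr in(('far',[.608,.264,.0495,np.radians(-104.8),.4887],(0,1,3)),('near',[.503,.293,.0495,np.radians(-104.8),.4887],(0,1,3)),('bot',[.488,-.2205,0,np.radians(-23.7),0],(0,1,3))):
    for k,im in(('both',I),('top',{'top':I['top']}),('scene',{'scene':I['scene']})):
        p=edgefit(im,p0,fr);print(n,k,show(p)); 
        if k=='both':P[n]=p; print('  freez',show(edgefit(im,p,(0,1,2,3))))
np.savez('P0.npz',**P)
t,s=I['top'],I['scene']
a=np.vstack([over(t,'top',P['near'],box=(143,200,50,45),s=5),over(t,'top',P['far'],box=(155,165,50,45),s=5)])
b=np.vstack([over(s,'scene',P['near'],box=(165,150,52,40),s=5),over(s,'scene',P['far'],box=(203,138,52,40),s=5)])
c=np.vstack([over(t,'top',P['bot'],box=(333,205,50,58),s=5),over(s,'scene',P['bot'],box=(308,258,62,52),s=4)[:,:250]])
side('pics/ov.png',a,b,c)
E
```

```text
Traceback (most recent call last):
  File "h.py", line 51, in edgefit
    v=minimize(cost,v,args=(G,),method='Nelder-Mead',options=dict(xatol=.01,fatol=1e-3,maxiter=800,initial_simplex=np.vstack([v,v+np.eye(len(v))*(.5*sg)]))).x
      ~~~~~~~~^^^^^^^^^^^^^^^^^^^^^^^^^^^^^^^^^^^^^^^^^^^^^^^^^^^^^^^^^^^^^^^^^^^^^^^^^^^^^^^^^^^^^^^^^^^^^^^^^^^^^^^^^^^^^^^^^^^^^^^^^^^^^^^^^^^^^^^^^^^^^^
  File "h.py", line 41, in cost
    q=proj(n,pts(p,a+(b-a)*tt)).astype(np.float32)
      ~~~~^^^^^^^^^^^^^^^^^^^^^
  File "h.py", line 6, in proj
    c=calibration(n); p=rot(c['orientation']).inv().apply(np.atleast_2d(P)-c['position'])
ValueError: time passes only in moves, steps and waits
```

```bash
python3 - <<'E'
s=open('h.py').read()
s=s.replace("def proj(n,P):\n    c=calibration(n);","import os,pickle\nif not os.path.exists('cal.pkl'): pickle.dump({n:calibration(n) for n in('top','scene')},open('cal.pkl','wb'))\nCAL=pickle.load(open('cal.pkl','rb'))\ndef proj(n,P):\n    c=CAL[n];")
open('h.py','w').write(s)
E
python3 - <<'E'
from h import *
d=np.load("im0.npz");I={k:d[k] for k in d}
P={}
for n,p0,fr in(('far',[.608,.264,.0495,np.radians(-104.8),.4887],(0,1,3)),('near',[.503,.293,.0495,np.radians(-104.8),.4887],(0,1,3)),('bot',[.488,-.2205,0,np.radians(-23.7),0],(0,1,3))):
    for k,im in(('both',I),('top',{'top':I['top']}),('scene',{'scene':I['scene']})):
        p=edgefit(im,p0,fr);print(n,k,show(p)); 
        if k=='both':P[n]=p; print('  freez',show(edgefit(im,p,(0,1,2,3))))
np.savez('P0.npz',**P)
t,s=I['top'],I['scene']
a=np.vstack([over(t,'top',P['near'],box=(143,200,50,45),s=5),over(t,'top',P['far'],box=(155,165,50,45),s=5)])
b=np.vstack([over(s,'scene',P['near'],box=(165,150,52,40),s=5),over(s,'scene',P['far'],box=(203,138,52,40),s=5)])
c=np.vstack([over(t,'top',P['bot'],box=(333,205,50,58),s=5),over(s,'scene',P['bot'],box=(308,258,62,52),s=4)[:,:250]])
side('pics/ov.png',a,b,np.pad(c,((0,0),(0,max(0,250-c.shape[1])),(0,0))))
E
```

```text
far both [ 608.2  263.    49.5 -105.6   28. ]
  freez [ 607.9  262.4   50.6 -105.3   28. ]
far top [ 607.4  263.1   49.5 -106.    28. ]
far scene [ 612.4  261.1   49.5 -100.5   28. ]
near both [ 503.6  292.2   49.5 -107.2   28. ]
  freez [ 503.6  292.4   49.4 -107.3   28. ]
near top [ 504.   292.3   49.5 -106.2   28. ]
near scene [ 503.4  292.2   49.5 -107.6   28. ]
bot both [ 487.8 -221.7    0.   -23.5    0. ]
  freez [ 487.2 -222.     1.2  -23.4    0. ]
bot top [ 490.4 -215.9    0.   -23.     0. ]
bot scene [ 487.8 -221.3    0.   -23.3    0. ]Traceback (most recent call last):
  File "<stdin>", line 12, in <module>
    return _nx.concatenate(arrs, 0, dtype=dtype, casting=casting)
           ~~~~~~~~~~~~~~~^^^^^^^^^^^^^^^^^^^^^^^^^^^^^^^^^^^^^^^
ValueError: all the input array dimensions except for the concatenation axis must match exactly, but along dimension 1, the array at index 0 has size 250 and the array at index 1 has size 248
```

```bash
cat >> h.py <<'E'
def plan(xyz_mm,ang_deg):
    """roll to bring tool x to ang_deg (mod 180), and offset in the tool frame after the roll"""
    s=readout.read_state();Rm=rot(s['tcp_rot']).as_matrix();a=np.degrees(np.arctan2(Rm[1,0],Rm[0,0]))
    d=(a-ang_deg+90)%180-90
    R2=Rm@R.from_euler('z',d,degrees=True).as_matrix()
    o=R2.T@(np.array(xyz_mm)/1000-s['ee_pos'])
    print('t',round(s['t'],2),'tcp',np.round(s['ee_pos']*1000,1),'ang',round(a,1),'roll',round(np.radians(d),3),'off',np.round(o*1000,1),'F',np.round(s['wrist_force'],2),'w',round(s['grip_width']*1000,1),'gf',round(s['gripper_force'],1),'q6',round(s['q'][5],2))
E
python3 -c "
from h import *
plan([506.4,302.1,150],74.3)"
```

```text
t 0.4 tcp [169.8 549.3 213.8] ang 162.8 roll 1.545 off [-146.9  391.    63.8] F [ 0.81 -0.14 -0.04] w 91.3 gf 0.0 q6 -0.02
```

```bash
python3 -m handwheel '{"claw":[0.82,0.82,0.82,0.82,0.82,0.82,0.82,0.82,0.82,0.82,0.82,0.82],"offset":[[0,0,0],[0,0,0],[0,0,0],[0,0,0],[0,0,0],[0,0,0],[0,0,0],[0,0,0],[0,0,0],[-0.0163,0.0434,0.007],[-0.0163,0.0434,0.007],[-0.0163,0.0434,0.007]],"roll":[0.1717,0.1717,0.1717,0.1717,0.1717,0.1717,0.1717,0.1717,0.1717,0,0,0]}' 40
python3 -m handwheel '{"claw":[0.82,0.82,0.82,0.82,0.82,0.82,0.82],"offset":[[-0.0163,0.0434,0.007],[-0.0163,0.0434,0.007],[-0.0163,0.0434,0.007],[-0.0163,0.0434,0.007],[-0.0163,0.0434,0.007],[-0.0163,0.0434,0.007],[0,0,0]],"roll":[0,0,0,0,0,0,0]}'
python3 -c "
from h import *
plan([506.4,302.1,56.5],74.3)
im=avg('scene',1);t=avg('top',1)
side('pics/g0.png',crop(t,130,140,110,130,3.5),crop(im,140,90,130,140,3))"
```

```text
t: 1.9
ee_pos: [0.2828, 0.4663, 0.1928]
tcp_rot: [-0.0, 0.797, 0.604, 0.0]
wrist_force: [-0.5, -0.3, 1.0]
grip_width: 0.0746
gripper_force: 0.0
t: 2.78
ee_pos: [0.508, 0.3004, 0.1502]
tcp_rot: [0.0, 0.798, 0.602, -0.0]
wrist_force: [-0.5, 0.1, -0.8]
grip_width: 0.0746
gripper_force: 0.0
t 2.77 tcp [508.  300.4 150.2] ang 74.1 roll -0.004 off [ 1.3 -2.  93.7] F [-0.54  0.11 -0.76] w 74.6 gf 0.0 q6 0.79
```

View pics/g0.png

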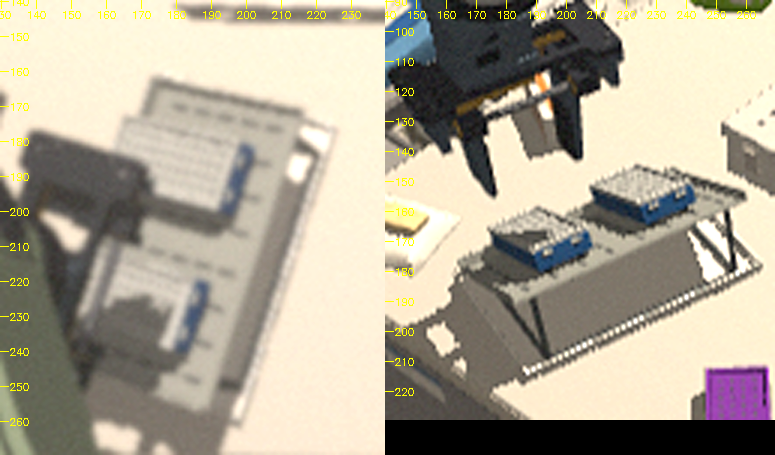

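The gripper straddles the near cassette, with the fingertips at scene (173.5,154.5) and (203,142). I'll check that projection before going down.

```bash
python3 -c "
from h import *
s=readout.read_state();Rm=rot(s['tcp_rot']).as_matrix()
for k in(-44,44): print(np.round(proj('scene',s['ee_pos']+Rm[:,1]*k/1000),1),np.round(proj('top',s['ee_pos']+Rm[:,1]*k/1000),1))
d=np.load('P0.npz') if os.path.exists('P0.npz') else 0
print({k:show(d[k]) for k in d})"
python3 -m handwheel '{"claw":[0.82,0.82,0.82,0.82,0.82],"offset":[[0.001,-0.002,0.02],[0,0,0.02],[0,0,0.02],[0,0,0.015],[0,0,0]],"roll":[0,0,0,0,0]}'
python3 -c "
from h import *
plan([506.4,302.1,56.5],74.3)"
```

```text
[[171.1 152. ]] [[152.3 239.8]]
[[201.2 139.6]] [[163.6 205.9]]
{'far': array([ 608.2,  263. ,   49.5, -105.6,   28. ]), 'near': array([ 503.6,  292.2,   49.5, -107.2,   28. ]), 'bot': array([ 487.8, -221.7,    0. ,  -23.5,    0. ])}
t: 3.5
ee_pos: [0.5032, 0.3041, 0.0752]
tcp_rot: [-0.0, 0.797, 0.604, -0.001]
wrist_force: [0.3, 0.2, 0.3]
grip_width: 0.0755
gripper_force: 0.0
t 3.5 tcp [503.2 304.1  75.2] ang 74.3 roll 0.001 off [-1.1  3.7 18.6] F [0.29 0.22 0.31] w 75.5 gf 0.0 q6 0.8
```

```bash
python3 -m handwheel '{"claw":[0.82,0.82,0.82],"offset":[[0,0.002,0.009],[0,0.001,0.009],[0,0,0]],"roll":[0,0,0]}'
python3 -m handwheel '{"claw":[0.82],"offset":[[0,0,0]],"roll":[0]}'
python3 -c "
from h import *
plan([506.4,302.1,56.5],74.3)"
```

```text
t: 3.88
ee_pos: [0.507, 0.3027, 0.0572]
tcp_rot: [-0.0, 0.797, 0.604, -0.001]
wrist_force: [0.2, 0.1, 0.6]
grip_width: 0.0751
gripper_force: 0.0
t: 4.0
ee_pos: [0.5075, 0.303, 0.0581]
tcp_rot: [-0.0, 0.797, 0.604, 0.0]
wrist_force: [0.6, 0.0, 0.1]
grip_width: 0.0747
gripper_force: 0.0
t 4.0 tcp [507.5 303.   58.1] ang 74.3 roll -0.001 off [-1.2 -0.8  1.6] F [0.58 0.02 0.14] w 74.7 gf 0.0 q6 0.79
```

```bash
python3 -m handwheel '{"claw":[0,0,0,0,0,0],"offset":[[0,-0.001,0.001],[0,0,0],[0,0,0],[0,0,0],[0,0,0],[0,0,0]],"roll":[0,0,0,0,0,0]}' 25
python3 -m handwheel '{"claw":[0,0,0,0,0,0,0,0,0],"offset":[[0,0,-0.005],[0,0,-0.01],[0,0,-0.02],[0,0,-0.03],[0,0,-0.03],[0,0,-0.02],[0,0,0],[0,0,0],[0,0,0]],"roll":[0,0,0,0,0,0,0,0,0]}'
python3 -c "
from h import *
plan([506.4,302.1,56.5],74.3)
im=avg('scene',1);t=avg('top',1)
side('pics/l1.png',crop(t,130,140,110,130,3.5),crop(im,140,90,130,140,3))"
```

```text
t: 4.75
ee_pos: [0.5066, 0.3035, 0.0571]
tcp_rot: [-0.0, 0.797, 0.604, 0.0]
wrist_force: [-0.1, 0.6, 0.6]
grip_width: 0.056
gripper_force: 25.0
t: 5.88
ee_pos: [0.5056, 0.3029, 0.1705]
tcp_rot: [-0.0, 0.797, 0.604, -0.001]
wrist_force: [-0.7, -0.3, -5.9]
grip_width: 0.0558
gripper_force: 25.0
t 5.88 tcp [505.6 302.9 170.5] ang 74.3 roll -0.0 off [ -0.3   1.2 114. ] F [-0.75 -0.28 -5.92] w 55.8 gf 25.0 q6 0.79
```

View pics/l1.png

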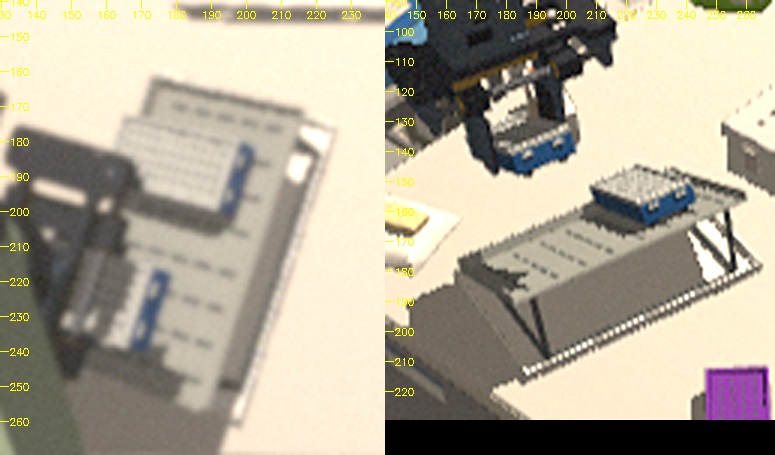

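The near cassette is lifted and still pitched about 28°. It weighs 5.9 N, or 0.6 kg, so it is the heavy one. I'll level it on the free patch of worktop at about (0.525,0.092), regrip it square, then stack it.

```bash
python3 -c "
from h import *
plan([529.3,107.3,170],74.3); print(proj('top',[[.525,.092,.02],[.508,.032,.02],[.542,.152,.02]]).round())"
```

```text
t 5.97 tcp [505.9 303.1 170.9] ang 74.3 roll -0.0 off [-182.1   75.5    1.1] F [ 0.52  0.72 -4.94] w 55.8 gf 25.0 q6 0.79
[[248. 220.]
 [269. 227.]
 [226. 214.]]
```

```bash
python3 -c "
from h import *
c=np.array([.628,.090,0])
u=np.array([-.2706,-.9627,0]);v=np.array([.9627,-.2706,0])
print(proj('top',[c,c+.062*u+.028*v,c+.062*u-.028*v,c-.062*u-.028*v,c-.062*u+.028*v,c+.05*v,c-.05*v]).round(1))
plan(c*1000-15.9*u*1000/1000+[0,0,170],74.3)"
```

```text
[[249.9 185. ]
 [273.3 181.9]
 [267.6 200.4]
 [226.5 188. ]
 [232.3 169.7]
 [255.  168.6]
 [244.7 201.5]]
t 5.97 tcp [505.9 303.1 170.9] ang 74.3 roll -0.0 off [-156.2  175.2    0.9] F [ 0.52  0.72 -4.94] w 55.8 gf 25.0 q6 0.79
```

```bash
python3 -m handwheel '{"claw":[0,0,0,0,0,0,0,0,0,0,0,0],"offset":[[-0.015,0.0175,0],[-0.0235,0.0262,0],[-0.0235,0.0262,0],[-0.0235,0.0262,0],[-0.0235,0.0262,0],[-0.0235,0.0262,0],[-0.0235,0.0262,0],[0,0,0.02],[0,0,0.03],[0,0,0.03],[0,0,0.03],[0,0,0.01]],"roll":[0,0,0,0,0,0,0,0,0,0,0,0]}'
python3 -m handwheel '{"claw":[0,0],"offset":[[0,0,0],[0,0,0]],"roll":[0,0]}'
python3 -c "
from h import *
plan([632.3,105.3,31],74.3)"
```

```text
t: 7.48
ee_pos: [0.6306, 0.1056, 0.0493]
tcp_rot: [-0.001, 0.797, 0.604, -0.002]
wrist_force: [-0.3, -0.1, -5.1]
grip_width: 0.0559
gripper_force: 25.0
t: 7.72
ee_pos: [0.6334, 0.106, 0.0533]
tcp_rot: [0.001, 0.797, 0.604, 0.001]
wrist_force: [1.1, -0.3, -4.0]
grip_width: 0.0563
gripper_force: 25.0
t 7.72 tcp [633.4 106.   53.3] ang 74.3 roll -0.0 off [-1.  -0.9 22.3] F [ 1.08 -0.3  -3.99] w 56.3 gf 25.0 q6 0.42
```

```bash
python3 -m handwheel '{"claw":[0,0,0,0,0],"offset":[[0,0,0.01],[0,0,0.006],[0,0,0.003],[0,0,0.002],[0,0,0]],"roll":[0,0,0,0,0]}' 15
python3 -m handwheel '{"claw":[0,0,0,0,0,0,0,0],"offset":[[-0.0025,0,0.0022],[-0.0025,0,0.0022],[-0.0022,0,0.0024],[-0.0022,0,0.0025],[-0.0019,0,0.0027],[-0.0018,0,0.0027],[-0.0015,0,0.0029],[0,0,0]],"roll":[0,0,0,0,0,0,0,0]}'
python3 -c "
from h import *
plan([628,90,11],74.3)"
```

```text
t: 8.35
ee_pos: [0.6319, 0.1054, 0.0317]
tcp_rot: [0.0, 0.797, 0.604, -0.0]
wrist_force: [-2.1, -2.7, 1.9]
grip_width: 0.0558
gripper_force: 15.0
t: 9.35
ee_pos: [0.6284, 0.0916, 0.0129]
tcp_rot: [0.0, 0.797, 0.604, -0.0]
wrist_force: [-0.7, 0.4, -4.3]
grip_width: 0.0561
gripper_force: 15.0
t 9.35 tcp [628.4  91.6  12.9] ang 74.3 roll -0.0 off [-1.6  0.1  1.9] F [-0.67  0.42 -4.3 ] w 56.1 gf 15.0 q6 0.4
```

```bash
python3 -m handwheel '{"claw":[0,0,0],"offset":[[-0.001,0,0.0015],[0,0,0.0005],[0,0,0]],"roll":[0,0,0]}'
python3 -m handwheel '{"claw":[0,0,0],"offset":[[0,0,0.001],[0,0,0.001],[0,0,0]],"roll":[0,0,0]}'
```

```text
t: 9.72
ee_pos: [0.6284, 0.0908, 0.0115]
tcp_rot: [0.0, 0.797, 0.604, 0.0]
wrist_force: [-1.1, 0.9, -1.8]
grip_width: 0.0559
gripper_force: 15.0
t: 10.1
ee_pos: [0.6281, 0.0902, 0.0094]
tcp_rot: [0.0, 0.797, 0.604, -0.0]
wrist_force: [-0.7, -1.9, -0.1]
grip_width: 0.0556
gripper_force: 15.0
```

```bash
python3 -m handwheel '{"claw":[0.74,0.74,0.74,0.74],"offset":[[0,0,0],[0,0,0],[0,0,0],[0,0,0]],"roll":[0,0,0,0]}'
python3 -m handwheel '{"claw":[0.74,0.74,0.74],"offset":[[0,0,-0.002],[0,0,0],[0,0,0]],"roll":[0,0,0]}'
python3 -c "
from h import *
plan([628,90,8],74.3)
t=avg('top',2);s=avg('scene',2)
np.savez('im1.npz',top=t,scene=s)
side('pics/s1.png',crop(t,205,150,85,65,5),crop(s,230,120,100,85,3.7))"
```

```text
t: 10.6
ee_pos: [0.6281, 0.091, 0.0094]
tcp_rot: [0.0, 0.797, 0.604, 0.0]
wrist_force: [0.2, 0.3, 0.6]
grip_width: 0.0673
gripper_force: 0.0
t: 10.98
ee_pos: [0.6281, 0.0908, 0.0114]
tcp_rot: [-0.0, 0.797, 0.604, 0.0]
wrist_force: [0.9, 0.8, 0.2]
grip_width: 0.0676
gripper_force: 0.0
t 10.97 tcp [628.1  90.8  11.4] ang 74.3 roll -0.0 off [-0.8  0.2  3.4] F [0.86 0.75 0.18] w 67.6 gf 0.0 q6 0.4
```

View pics/s1.png

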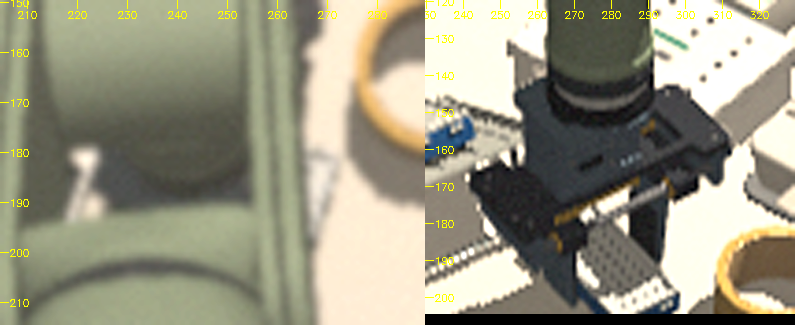

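The arm hides most of the view. The cassette stands between the fingers, with its +x end visible at top (269,190) and scene (295,202). I'll measure the in-hand offset along its length from that edge.

```bash
cat >> h.py <<'E'
def xend(imgs,tcp,yaw,z,sgn=1,rng=np.arange(-14,14.1,.5)):
    """gradient profile of the (sgn)x rim-top edge against cassette-centre shift along its x from the TCP"""
    u=np.array([np.cos(yaw),np.sin(yaw),0])
    for n,im in imgs.items():
        f=cv2.GaussianBlur(im.astype(np.float32).mean(2),(0,0),.7);out=[]
        for s in rng:
            p=[*(tcp+u*s/1000)[:2],z,yaw,0]
            v=[]
            for e in(-.0008,.0008):
                M=np.c_[np.full(40,sgn*.062+e),np.linspace(-.024,.024,40),np.full(40,.030)]
                q=proj(n,pts(p,M)).astype(np.float32);v.append(cv2.remap(f,q[:,0],q[:,1],1).mean())
            out.append(v[1]-v[0])
        print(n,' '.join(f'{s:g}:{o:.0f}' for s,o in zip(rng,out)))
E
python3 - <<'E'
from h import *
d=np.load('im1.npz');xend({k:d[k] for k in d},np.array([.6281,.0908,0]),np.radians(-105.7),0)
E
```

```text
top -14:4 -13.5:4 -13:4 -12.5:4 -12:5 -11.5:5 -11:5 -10.5:5 -10:5 -9.5:4 -9:4 -8.5:4 -8:4 -7.5:4 -7:3 -6.5:3 -6:2 -5.5:2 -5:1 -4.5:1 -4:0 -3.5:-0 -3:-1 -2.5:-1 -2:-1 -1.5:-0 -1:0 -0.5:1 0:2 0.5:3 1:4 1.5:5 2:5 2.5:6 3:6 3.5:6 4:6 4.5:6 5:5 5.5:5 6:4 6.5:3 7:3 7.5:2 8:1 8.5:1 9:0 9.5:-0 10:-0 10.5:-1 11:-1 11.5:-1 12:-1 12.5:-1 13:-1 13.5:-2 14:-2
scene -14:-2 -13.5:-2 -13:-1 -12.5:-0 -12:0 -11.5:1 -11:2 -10.5:2 -10:3 -9.5:3 -9:3 -8.5:3 -8:2 -7.5:1 -7:-0 -6.5:-2 -6:-5 -5.5:-7 -5:-10 -4.5:-13 -4:-15 -3.5:-18 -3:-20 -2.5:-21 -2:-22 -1.5:-23 -1:-22 -0.5:-22 0:-20 0.5:-17 1:-14 1.5:-11 2:-9 2.5:-7 3:-5 3.5:-3 4:-2 4.5:-2 5:-2 5.5:-2 6:-2 6.5:-2 7:-3 7.5:-3 8:-2 8.5:-2 9:-1 9.5:1 10:2 10.5:4 11:6 11.5:8 12:9 12.5:11 13:12 13.5:13 14:14
```

```bash
python3 -m handwheel '{"claw":[0.74,0.74,0,0,0,0,0],"offset":[[-0.001,0,0.002],[0,0,0.0015],[0,0,0],[0,0,0],[0,0,0],[0,0,0],[0,0,0]],"roll":[0,0,0,0,0,0,0]}' 35
python3 -c "
from h import *
plan([628,90,8],74.3)"
python3 -m handwheel '{"claw":[0,0,0,0,0,0,0,0,0,0,0,0],"offset":[[0,0,-0.01],[0,0,-0.02],[0,0,-0.03],[0,0,-0.03],[0,0,-0.02],[0,0,-0.01],[0,0,0],[0,0,0],[0,0,0],[0,0,0],[0,0,0],[0,0,0]],"roll":[0,0,0,-0.1595,-0.1595,-0.1595,-0.1595,-0.1595,-0.1595,-0.1595,-0.1595,-0.1595]}'
python3 -m handwheel '{"claw":[0,0],"offset":[[0,0,0],[0,0,0]],"roll":[0,0]}'
python3 -c "
from h import *
plan([487.8,-221.7,90],156.5)"
```

```text
t: 12.05
ee_pos: [0.6277, 0.0899, 0.0077]
tcp_rot: [-0.0, 0.797, 0.604, -0.0]
wrist_force: [0.1, 0.8, -1.1]
grip_width: 0.056
gripper_force: 35.0
t 12.05 tcp [627.7  89.9   7.7] ang 74.3 roll -0.0 off [ 0.2  0.2 -0.3] F [ 0.12  0.83 -1.14] w 56.0 gf 35.0 q6 0.4
t: 13.55
ee_pos: [0.627, 0.0897, 0.1276]
tcp_rot: [-0.001, 0.201, 0.98, -0.0]
wrist_force: [-0.7, 0.7, -5.7]
grip_width: 0.0559
gripper_force: 35.0
t: 13.8
ee_pos: [0.6275, 0.0898, 0.1277]
tcp_rot: [-0.0, 0.204, 0.979, -0.0]
wrist_force: [-0.6, -0.4, -4.8]
grip_width: 0.0556
gripper_force: 35.0
t 13.8 tcp [627.5  89.8 127.7] ang 156.4 roll -0.002 off [   3.8 -341.4   37.8] F [-0.61 -0.36 -4.79] w 55.6 gf 35.0 q6 -1.04
```

```bash
python3 -m handwheel '{"claw":[0,0,0,0,0,0,0,0,0,0,0,0],"offset":[[0.001,-0.02,0],[0.001,-0.043,0],[0.001,-0.043,0],[0.001,-0.043,0],[0,-0.043,0],[0,-0.043,0],[0,-0.043,0],[0,-0.043,0],[0,-0.02,0.01],[0,0,0.02],[0,0,0],[0,0,0]],"roll":[0,0,0,0,0,0,0,0,0,0,0,0]}'
python3 -c "
from h import *
plan([487.8,-221.7,90],156.5)
t=avg('top',3);s=avg('scene',3)
np.savez('im2.npz',top=t,scene=s)
side('pics/b2.png',crop(t,325,190,62,80,5.5),crop(s,285,225,110,95,4.1))"
```

```text
t: 15.3
ee_pos: [0.4886, -0.2211, 0.0981]
tcp_rot: [0.0, 0.203, 0.979, 0.0]
wrist_force: [0.5, -0.2, -5.6]
grip_width: 0.0556
gripper_force: 35.0
t 15.3 tcp [ 488.6 -221.1   98.1] ang 156.5 roll 0.001 off [ 0.5 -0.8  8.1] F [ 0.51 -0.23 -5.59] w 55.6 gf 35.0 q6 -1.61
```

View pics/b2.png

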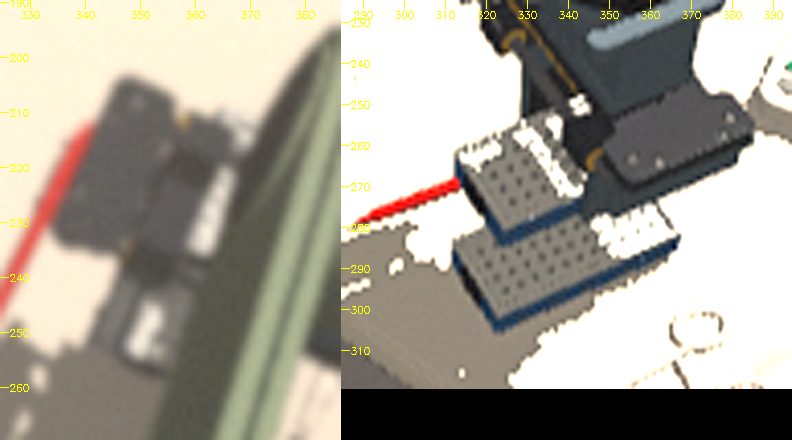

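The held cassette is level above the bottom one. Its −x end corners are at scene (312,265)/(323,283) and the bottom's are at (312,284.5)/(323,302). I'll compare the two with the same edge fit so the camera bias cancels.

```bash
cat >> h.py <<'E'
mm=lambda *a:np.array(a)/1000.
END=[(mm(-62,28,30),mm(-62,-28,30)),(mm(-62,-28,30),mm(-10,-28,30))]
def ends(name,im,p0,free=(0,1)):
    p=edgefit({'scene':im},p0,free,M=END);c,s=np.cos(p0[3]),np.sin(p0[3]);d=(p-np.array(p0))[:2]*1000
    print(name,show(p),'shift in cassette axes',np.round([c*d[0]+s*d[1],-s*d[0]+c*d[1]],1),'dyaw',round(np.degrees(p[3]-p0[3]),2))
E
python3 - <<'E'
from h import *
a=np.load('im0.npz')['scene'];b=np.load('im2.npz')['scene'];y=np.radians(-23.5)
B=[.4878,-.2217,0,y,0];H=[.4886,-.2211,.0904,y,0]
for f in((0,1),(0,1,3)):
    ends('bot0',a,B,f);ends('bot2',b,B,f);ends('held',b,H,f)
E
```

```text
bot0 [ 488.8 -221.4    0.   -23.5    0. ] shift in cassette axes [0.8 0.6] dyaw 0.0
bot2 [ 487.7 -222.6    0.   -23.5    0. ] shift in cassette axes [ 0.3 -0.8] dyaw 0.0
held [ 486.  -221.5   90.4  -23.5    0. ] shift in cassette axes [-2.2 -1.4] dyaw 0.0
bot0 [ 488.9 -221.2    0.   -23.3    0. ] shift in cassette axes [0.8 0.8] dyaw 0.24
bot2 [ 487.5 -223.2    0.   -24.3    0. ] shift in cassette axes [ 0.4 -1.5] dyaw -0.81
held [ 486.  -221.3   90.4  -23.1    0. ] shift in cassette axes [-2.3 -1.2] dyaw 0.4
```

```bash
python3 -m handwheel '{"claw":[0,0,0,0,0,0],"offset":[[-0.0022,0.0004,0.015],[0,0,0.02],[0,0,0.013],[0,0,0.007],[0,0,0],[0,0,0]],"roll":[0,0,0,0,0,0]}'
python3 - <<'E'
from h import *
plan([487.8,-221.7,33.7],156.5)
s=readout.read_state();c=avg('scene',3);np.savez('im3.npz',scene=c)
y=np.radians(-23.5);B=[.4878,-.2217,0,y,0];H=[*s['ee_pos'][:2],s['ee_pos'][2]-.0077,y,0]
print(H[:3])
for f in((0,1),(0,1,3)):
    ends('bot',c,B,f);ends('held',c,H,f)
side('pics/b3.png',over(c,'scene',H,box=(290,230,95,85),s=7))
E
```

```text
t: 16.35
ee_pos: [0.491, -0.2221, 0.0433]
tcp_rot: [0.001, 0.203, 0.979, -0.0]
wrist_force: [0.1, 0.2, -5.7]
grip_width: 0.0557
gripper_force: 35.0
t 16.35 tcp [ 491.  -222.1   43.3] ang 156.5 roll 0.001 off [ 3.1 -0.9  9.6] F [ 0.13  0.21 -5.69] w 55.7 gf 35.0 q6 -1.61
[np.float64(0.49101188305574567), np.float64(-0.22210457527762986), np.float64(0.035621591084238)]
bot [ 492.6 -224.3    0.   -23.5    0. ] shift in cassette axes [ 5.5 -0.5] dyaw 0.0
held [ 487.9 -222.1   35.6  -23.5    0. ] shift in cassette axes [-2.8 -1.3] dyaw 0.0
bot [ 492.5 -224.5    0.   -23.7    0. ] shift in cassette axes [ 5.4 -0.7] dyaw -0.23
held [ 488.  -222.1   35.6  -23.6    0. ] shift in cassette axes [-2.8 -1.2] dyaw -0.1
```

View pics/b3.png

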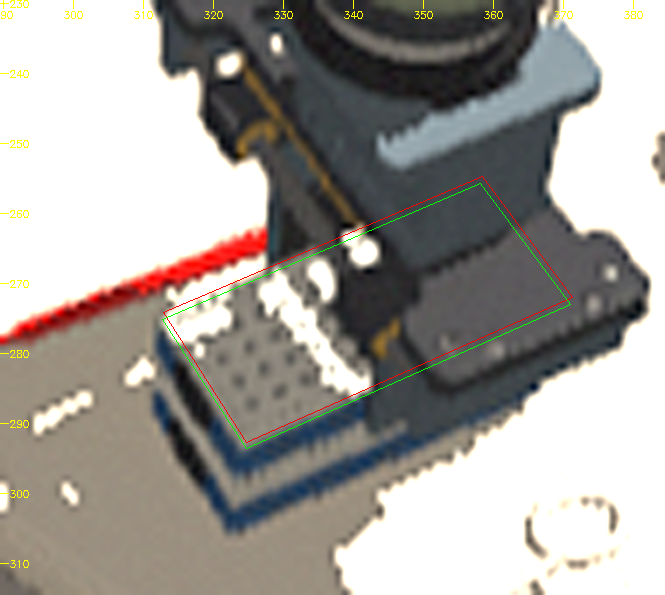

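The held cassette sits just above the bottom one, a little high of the outline. The near lower wall corners are at about (323.5,297.8) for the held one and (322.5,305.2) for the bottom. I'll check these against the model.

Run:
```python
from h import *
y=np.radians(-23.5)
c=np.load('im3.npz')['scene']
for nm,p in(('held',[.491,-.2221,.0356,y,0]),('bot',[.4878,-.2217,0,y,0])):
    M=mm(-62,-28,6)[None]; q0=proj('scene',pts(p,M))[0]
    J=[(proj('scene',pts(p,M+d))[0]-q0) for d in(mm(1,0,0),mm(0,1,0),mm(0,0,1))]
    print(nm,q0.round(1),'px/mm',np.round(J,2).tolist())
# bottom pose from im0/im2: -x edge and -y edge with lower wall line, and held: wall-bottom/side edges
LOW=[(mm(-62,-28,6),mm(-20,-28,6))];SID=[(mm(-62,-28,8),mm(-62,-28,25))]
for nm,im,p in(('bot0',np.load('im0.npz')['scene'],[.4878,-.2217,0,y,0]),('bot2',np.load('im2.npz')['scene'],[.4878,-.2217,0,y,0])):
    ends(nm,im,p,(0,1))
```

```text
held [324.2 298.3] px/mm [[0.38, -0.17], [-0.22, -0.34], [0.03, -0.23]]
bot [322.3 307.2] px/mm [[0.37, -0.17], [-0.21, -0.33], [0.02, -0.22]]
bot0 [ 488.8 -221.4    0.   -23.5    0. ] shift in cassette axes [0.8 0.6] dyaw 0.0
bot2 [ 487.7 -222.6    0.   -23.5    0. ] shift in cassette axes [ 0.3 -0.8] dyaw 0.0
```

```bash
python3 -m handwheel '{"claw":[0,0,0,0,0,0],"offset":[[-0.0003,0.0004,0.003],[0,0,0.002],[0,0,0.001],[0,0,0.001],[0,0,0.001],[0,0,0]],"roll":[0,0,0,0,0,0]}'
python3 -m handwheel '{"claw":[0,0],"offset":[[0,0,0.001],[0,0,0]],"roll":[0,0]}'
```

```text
t: 17.25
ee_pos: [0.4909, -0.2216, 0.0347]
tcp_rot: [-0.0, 0.203, 0.979, 0.0]
wrist_force: [-0.5, 0.5, -5.1]
grip_width: 0.0556
gripper_force: 35.0
t: 17.5
ee_pos: [0.4909, -0.2216, 0.0338]
tcp_rot: [-0.0, 0.203, 0.979, 0.0]
wrist_force: [-0.1, 0.6, -5.2]
grip_width: 0.0558
gripper_force: 35.0
```

```bash
python3 -m handwheel '{"claw":[0,0],"offset":[[0,0,0.0006],[0,0,0]],"roll":[0,0]}'
python3 -m handwheel '{"claw":[0,0],"offset":[[0,0,0.0006],[0,0,0]],"roll":[0,0]}'
```

```text
t: 17.75
ee_pos: [0.491, -0.2216, 0.0335]
tcp_rot: [0.0, 0.203, 0.979, 0.0]
wrist_force: [-1.0, 1.0, -3.2]
grip_width: 0.0555
gripper_force: 35.0
t: 18.0
ee_pos: [0.491, -0.2217, 0.0332]
tcp_rot: [0.0, 0.203, 0.979, -0.0]
wrist_force: [-1.6, 0.5, 3.7]
grip_width: 0.0558
gripper_force: 35.0
```

Contact came at 33.4 mm against 33.7 mm expected, so the feet are inside the rim. Releasing.

```bash
python3 -m handwheel '{"claw":[0.6,0.68,0.78,0.82,0.82,0.82,0.82,0.82,0.82],"offset":[[0,0,0],[0,0,0],[0,0,0],[0,0,0],[0,0,-0.005],[0,0,-0.03],[0,0,-0.04],[0,0,-0.04],[0,0,0]],"roll":[0,0,0,0,0,0,0,0,0]}'
python3 -c "
from h import *
plan([611.2,274.1,150],74.3)"
```

```text
t: 19.12
ee_pos: [0.493, -0.2226, 0.1513]
tcp_rot: [0.004, 0.203, 0.979, -0.001]
wrist_force: [0.4, 0.7, 0.0]
grip_width: 0.0745
gripper_force: 0.0
t 19.12 tcp [ 493.  -222.6  151.3] ang 156.5 roll 1.435 off [ 5.102e+02 -2.070e+01  4.000e-01] F [0.44 0.74 0.05] w 74.5 gf 0.0 q6 -1.61
```

```bash
python3 -m handwheel '{"claw":[0.82,0.82,0.82,0.82,0.82,0.82,0.82,0.82,0.82,0.82,0.82,0.82],"offset":[[0,0,0],[0,0,0],[0,0,0],[0,0,0],[0,0,0],[0,0,0],[0,0,0],[0,0,0],[0,0,0],[0.03,0,0],[0.044,-0.002,0],[0.044,-0.002,0]],"roll":[0.1594,0.1594,0.1594,0.1594,0.1594,0.1594,0.1594,0.1594,0.1594,0,0,0]}'
python3 -m handwheel '{"claw":[0.82,0.82,0.82,0.82,0.82,0.82,0.82,0.82,0.82,0.82,0.82,0.82],"offset":[[0.044,-0.002,0],[0.044,-0.002,0],[0.044,-0.002,0],[0.044,-0.002,0],[0.044,-0.002,0],[0.044,-0.002,0],[0.044,-0.002,0],[0.044,-0.002,0],[0.04,-0.002,0],[0,0,0],[0,0,0],[0,0,0]],"roll":[0,0,0,0,0,0,0,0,0,0,0,0]}'
python3 -c "
from h import *
plan([611.2,274.1,57],74.3)
t=avg('top',3);s=avg('scene',3);np.savez('im4.npz',top=t,scene=s)
y=np.radians(-23.5)
I={'top':t,'scene':s}
print('stack',show(edgefit(I,[.491,-.222,.026,y,0],(0,1,3))),show(edgefit(I,[.491,-.222,.026,y,0],(0,1,2,3))))
print('far',show(edgefit({'scene':s},[.6082,.263,.0495,np.radians(-105.7),.4887],(0,1))))
side('pics/st.png',crop(t,325,195,60,75,6),crop(s,295,235,85,80,5))
"
```

```text
t: 20.62
ee_pos: [0.5185, -0.1058, 0.1466]
tcp_rot: [-0.001, 0.797, 0.604, -0.001]
wrist_force: [0.6, 0.0, -0.2]
grip_width: 0.0747
gripper_force: 0.0
t: 22.12
ee_pos: [0.6071, 0.2741, 0.1474]
tcp_rot: [-0.0, 0.797, 0.604, -0.001]
wrist_force: [-0.1, -0.0, -0.4]
grip_width: 0.075
gripper_force: 0.0
t 22.12 tcp [607.1 274.1 147.4] ang 74.3 roll -0.001 off [ 1.1  4.  90.4] F [-0.13 -0.   -0.44] w 75.0 gf 0.0 q6 0.68
stack [ 487.6 -221.3   26.   -23.5    0. ] [ 487.7 -221.3   25.6  -23.5    0. ]
far [ 618.1  259.3   49.5 -105.7   28. ]
```

View pics/st.png

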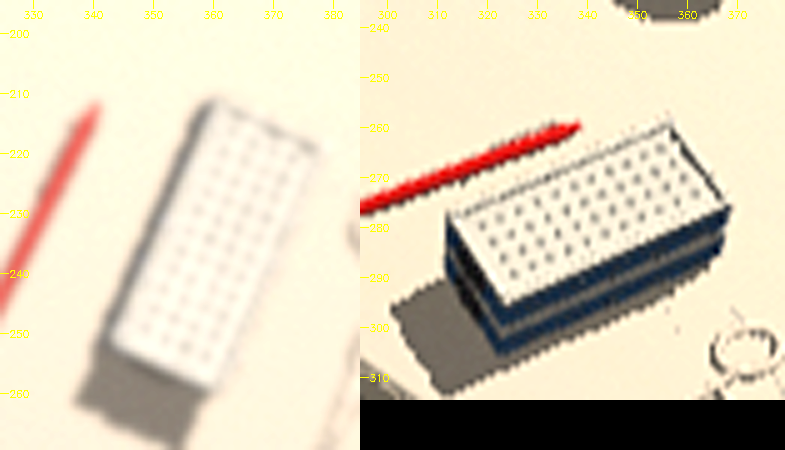

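The stack fit (487.6, −221.3, z 25.6–26, yaw −23.5°) matches the bottom cassette, so the heavy one is squarely seated. The far cassette is next.

```bash
python3 -m handwheel '{"claw":[0.82,0.82,0.82,0.82,0.82,0.82,0.82],"offset":[[0.001,0.002,0.01],[0,0.002,0.02],[0,0,0.02],[0,0,0.015],[0,0,0.007],[0,0,0],[0,0,0]],"roll":[0,0,0,0,0,0,0]}'
python3 -c "
from h import *
plan([611.2,274.1,57],74.3)"
```

```text
t: 23.3
ee_pos: [0.6121, 0.2755, 0.0764]
tcp_rot: [0.0, 0.797, 0.604, 0.001]
wrist_force: [0.8, 0.7, 0.5]
grip_width: 0.0746
gripper_force: 0.0
t 23.3 tcp [612.1 275.5  76.4] ang 74.3 roll 0.001 off [-1.6 -0.5 19.4] F [0.81 0.66 0.45] w 74.6 gf 0.0 q6 0.68
```

```bash
python3 -m handwheel '{"claw":[0.82,0.82,0.82,0.82],"offset":[[-0.001,-0.0005,0.009],[-0.0005,0,0.007],[0,0,0.003],[0,0,0]],"roll":[0,0,0,0]}'
python3 -m handwheel '{"claw":[0,0,0,0,0],"offset":[[0,0,0],[0,0,0],[0,0,0],[0,0,0],[0,0,0]],"roll":[0,0,0,0,0]}' 20
python3 -m handwheel '{"claw":[0,0,0,0,0,0,0,0,0],"offset":[[0,0,-0.005],[0,0,-0.01],[0,0,-0.02],[0,0,-0.03],[0,0,-0.03],[0,0,-0.02],[0,0,0],[0,0,0],[0,0,0]],"roll":[0,0,0,0,0,0,0,0,0]}'
python3 -c "
from h import *
u=np.array([-.2706,-.9627,0])
plan(np.array([628,90,170])-15.9*u,74.3)"
```

```text
t: 23.8
ee_pos: [0.6105, 0.2739, 0.0562]
tcp_rot: [-0.0, 0.797, 0.604, -0.0]
wrist_force: [-0.6, 0.9, -0.5]
grip_width: 0.0747
gripper_force: 0.0
t: 24.42
ee_pos: [0.6108, 0.2741, 0.0569]
tcp_rot: [0.0, 0.797, 0.604, 0.0]
wrist_force: [0.8, 0.6, 1.1]
grip_width: 0.056
gripper_force: 20.0
t: 25.55
ee_pos: [0.61, 0.2737, 0.1703]
tcp_rot: [-0.0, 0.797, 0.604, -0.001]
wrist_force: [-0.6, 0.0, -2.1]
grip_width: 0.0559
gripper_force: 20.0
t 25.55 tcp [610.  273.7 170.3] ang 74.3 roll 0.001 off [-156.    67.     0.4] F [-0.56  0.03 -2.14] w 55.9 gf 20.0 q6 0.68
```

The far one weighs about 2 N, so it is the light one. I'll use the same levelling sequence.

```bash
python3 -m handwheel '{"claw":[0,0,0,0,0,0,0,0,0,0,0,0],"offset":[[-0.015,0.007,0],[-0.0235,0.01,0],[-0.0235,0.01,0],[-0.0235,0.01,0],[-0.0235,0.01,0],[-0.0235,0.01,0],[-0.0235,0.01,0],[0,0,0.02],[0,0,0.03],[0,0,0.03],[0,0,0.03],[0,0,0.01]],"roll":[0,0,0,0,0,0,0,0,0,0,0,0]}'
python3 -m handwheel '{"claw":[0,0,0],"offset":[[0,0,0],[0,0,0],[0,0,0]],"roll":[0,0,0]}'
python3 -c "
from h import *
plan([632.3,105.3,31],74.3)"
```

```text
t: 27.05
ee_pos: [0.6315, 0.1044, 0.0494]
tcp_rot: [-0.001, 0.797, 0.604, -0.002]
wrist_force: [-0.5, 0.3, -1.3]
grip_width: 0.0556
gripper_force: 20.0
t: 27.42
ee_pos: [0.6339, 0.1058, 0.053]
tcp_rot: [0.001, 0.797, 0.604, 0.001]
wrist_force: [-0.2, -0.4, -1.4]
grip_width: 0.0557
gripper_force: 20.0
t 27.43 tcp [633.9 105.8  53. ] ang 74.3 roll 0.001 off [-0.9 -1.4 22. ] F [-0.18 -0.37 -1.45] w 55.7 gf 20.0 q6 0.42
```

```bash
python3 -m handwheel '{"claw":[0,0,0,0,0],"offset":[[0,0,0.01],[0,0,0.006],[0,0,0.003],[0,0,0.002],[0,0,0]],"roll":[0,0,0,0,0]}' 10
python3 -m handwheel '{"claw":[0,0,0,0,0,0,0,0],"offset":[[-0.0025,0,0.0022],[-0.0025,0,0.0022],[-0.0022,0,0.0024],[-0.0022,0,0.0025],[-0.0019,0,0.0027],[-0.0018,0,0.0027],[-0.0015,0,0.0029],[0,0,0]],"roll":[0,0,0,0,0,0,0,0]}'
python3 -m handwheel '{"claw":[0,0,0],"offset":[[-0.001,0,0.0015],[0,0,0.0005],[0,0,0]],"roll":[0,0,0]}'
python3 -m handwheel '{"claw":[0,0,0],"offset":[[0,0,0.001],[0,0,0.001],[0,0,0]],"roll":[0,0,0]}'
```

```text
t: 28.05
ee_pos: [0.633, 0.1055, 0.0309]
tcp_rot: [0.0, 0.797, 0.604, 0.0]
wrist_force: [-0.7, -0.9, 2.0]
grip_width: 0.0554
gripper_force: 10.0
t: 29.05
ee_pos: [0.629, 0.0912, 0.0127]
tcp_rot: [0.0, 0.797, 0.604, -0.0]
wrist_force: [0.6, 0.2, -0.3]
grip_width: 0.0561
gripper_force: 10.0
t: 29.42
ee_pos: [0.6288, 0.0905, 0.0111]
tcp_rot: [0.0, 0.797, 0.604, -0.0]
wrist_force: [0.8, -0.3, 1.1]
grip_width: 0.0559
gripper_force: 10.0
t: 29.8
ee_pos: [0.6287, 0.0904, 0.009]
tcp_rot: [-0.0, 0.797, 0.604, -0.0]
wrist_force: [-0.3, -1.9, 1.4]
grip_width: 0.0557
gripper_force: 10.0
```

```bash
python3 -m handwheel '{"claw":[0.74,0.74,0.74,0.74,0.74],"offset":[[0,0,0],[0,0,0],[0,0,0],[0.0,0,-0.001],[0,0,0]],"roll":[0,0,0,0,0]}'
python3 - <<'E'
from h import *
plan([628,90,7.7],74.3)
c=avg('scene',3);s=readout.read_state()
xend({'scene':c},s['ee_pos'],np.radians(-105.7),0,rng=np.arange(-8,8.1,.5))
E
python3 -m handwheel '{"claw":[0.74,0.74,0.74],"offset":[[0,0,-0.001],[0,0,0],[0,0,0]],"roll":[0,0,0]}'
```

```text
t: 30.42
ee_pos: [0.6289, 0.0907, 0.0102]
tcp_rot: [0.0, 0.797, 0.604, 0.0]
wrist_force: [-0.0, -0.0, 0.1]
grip_width: 0.0677
gripper_force: 0.0
t 30.43 tcp [628.9  90.7  10.2] ang 74.3 roll 0.001 off [-0.9 -0.7  2.5] F [-0.04 -0.05  0.12] w 67.7 gf 0.0 q6 0.4
scene -8:0 -7.5:-1 -7:-2 -6.5:-4 -6:-7 -5.5:-9 -5:-12 -4.5:-14 -4:-16 -3.5:-18 -3:-20 -2.5:-21 -2:-23 -1.5:-23 -1:-23 -0.5:-22 0:-20 0.5:-18 1:-15 1.5:-12 2:-9 2.5:-7 3:-5 3.5:-4 4:-3 4.5:-2 5:-2 5.5:-1 6:-2 6.5:-2 7:-2 7.5:-2 8:-1
t: 30.95
ee_pos: [0.6289, 0.0907, 0.0111]
tcp_rot: [-0.0, 0.797, 0.604, 0.0]
wrist_force: [0.0, 0.6, 0.4]
grip_width: 0.0676
gripper_force: 0.0
```

```bash
python3 -m handwheel '{"claw":[0.74,0.74,0,0,0,0,0],"offset":[[-0.001,0,0.002],[0,0,0.0015],[0,0,0],[0,0,0],[0,0,0],[0,0,0],[0,0,0]],"roll":[0,0,0,0,0,0,0]}' 25
python3 -m handwheel '{"claw":[0,0,0,0,0,0,0,0,0,0,0,0],"offset":[[0,0,-0.01],[0,0,-0.02],[0,0,-0.03],[0,0,-0.03],[0,0,-0.02],[0,0,-0.01],[0,0,0],[0,0,0],[0,0,0],[0,0,0],[0,0,0],[0,0,0]],"roll":[0,0,0,-0.1595,-0.1595,-0.1595,-0.1595,-0.1595,-0.1595,-0.1595,-0.1595,-0.1595]}'
python3 -m handwheel '{"claw":[0,0],"offset":[[0,0,0],[0,0,0]],"roll":[0,0]}'
python3 -c "
from h import *
plan([491,-221.7,110],156.5)"
```

```text
t: 31.82
ee_pos: [0.6285, 0.0897, 0.0075]
tcp_rot: [-0.0, 0.797, 0.604, -0.0]
wrist_force: [-0.1, -0.3, -0.7]
grip_width: 0.0562
gripper_force: 25.0
t: 33.33
ee_pos: [0.6285, 0.0897, 0.1282]
tcp_rot: [0.0, 0.2, 0.98, 0.0]
wrist_force: [0.6, -0.3, -1.0]
grip_width: 0.0556
gripper_force: 25.0
t: 33.58
ee_pos: [0.6286, 0.0897, 0.1279]
tcp_rot: [0.0, 0.204, 0.979, 0.0]
wrist_force: [-0.9, 0.3, -1.9]
grip_width: 0.0561
gripper_force: 25.0
t 33.58 tcp [628.6  89.7 127.9] ang 156.5 roll -0.001 off [   2.  -340.5   17.8] F [-0.88  0.34 -1.95] w 56.1 gf 25.0 q6 -1.04
```

```bash
python3 -m handwheel '{"claw":[0,0,0,0,0,0,0,0,0,0,0,0],"offset":[[0.001,-0.02,0],[0.001,-0.043,0],[0,-0.043,0],[0,-0.043,0],[0,-0.043,0],[0,-0.043,0],[0,-0.043,0],[0,-0.043,0],[0,-0.0195,0.005],[0,0,0.005],[0,0,0],[0,0,0]],"roll":[0,0,0,0,0,0,0,0,0,0,0,0]}'
python3 -m handwheel '{"claw":[0,0],"offset":[[0,0,0],[0,0,0]],"roll":[0,0]}'
python3 - <<'E'
from h import *
plan([491,-221.7,59.5],156.5)
s=readout.read_state();c=avg('scene',3);np.savez('im5.npz',scene=c)
y=np.radians(-23.5);B=[.4878,-.2217,.026,y,0];H=[*s['ee_pos'][:2],s['ee_pos'][2]-.0077,y,0]
a=np.load('im4.npz')['scene']
for f in((0,1),(0,1,3)):
    ends('mid4',a,B,f);ends('mid',c,B,f);ends('held',c,H,f)
E
```

```text
t: 35.08
ee_pos: [0.4919, -0.2209, 0.1174]
tcp_rot: [-0.0, 0.202, 0.979, 0.0]
wrist_force: [0.2, -0.3, -1.8]
grip_width: 0.0555
gripper_force: 25.0
t: 35.33
ee_pos: [0.4917, -0.2216, 0.1176]
tcp_rot: [0.0, 0.203, 0.979, 0.0]
wrist_force: [0.1, -0.5, -0.9]
grip_width: 0.0562
gripper_force: 25.0
t 35.33 tcp [ 491.7 -221.6  117.6] ang 156.6 roll 0.002 off [ 0.6 -0.4 58.1] F [ 0.08 -0.52 -0.87] w 56.2 gf 25.0 q6 -1.61
mid4 [ 488.6 -221.4   26.   -23.5    0. ] shift in cassette axes [0.6 0.6] dyaw 0.0
mid [ 487.2 -222.7   26.   -23.5    0. ] shift in cassette axes [-0.2 -1.1] dyaw 0.0
held [ 488.7 -222.2  109.9  -23.5    0. ] shift in cassette axes [-2.6 -1.8] dyaw 0.0
mid4 [ 488.5 -221.2   26.   -23.3    0. ] shift in cassette axes [0.5 0.7] dyaw 0.15
mid [ 487.1 -223.1   26.   -24.3    0. ] shift in cassette axes [-0.1 -1.6] dyaw -0.77
held [ 488.7 -222.2  109.9  -23.6    0. ] shift in cassette axes [-2.5 -1.8] dyaw -0.14
```

```bash
python3 -m handwheel '{"claw":[0,0,0,0,0,0],"offset":[[0.0006,-0.0002,0.015],[0,0,0.02],[0,0,0.01],[0,0,0.004],[0,0,0],[0,0,0]],"roll":[0,0,0,0,0,0]}'
python3 - <<'E'
from h import *
plan([491,-221.7,59.5],156.5)
s=readout.read_state();c=avg('scene',2)
y=np.radians(-23.5);H=[*s['ee_pos'][:2],s['ee_pos'][2]-.0077,y,0]
ends('held',c,H)
E
```

```text
t: 36.22
ee_pos: [0.4912, -0.2221, 0.0691]
tcp_rot: [0.001, 0.203, 0.979, -0.0]
wrist_force: [-1.5, 0.6, -1.0]
grip_width: 0.0559
gripper_force: 25.0
t 36.23 tcp [ 491.2 -222.1   69.1] ang 156.6 roll 0.001 off [0.4 0.3 9.6] F [-1.45  0.57 -0.97] w 55.9 gf 25.0 q6 -1.61
held [ 488.3 -221.9   61.4  -23.5    0. ] shift in cassette axes [-2.8 -1. ] dyaw 0.0
```

Held at (488.3, −221.9) against the stack at (488, −221.5): aligned. Lowering gently.

```bash
python3 -m handwheel '{"claw":[0,0,0,0,0,0,0],"offset":[[0.0002,0.0003,0.003],[0,0,0.002],[0,0,0.001],[0,0,0.001],[0,0,0.001],[0,0,0.0007],[0,0,0]],"roll":[0,0,0,0,0,0,0]}'
python3 -m handwheel '{"claw":[0,0],"offset":[[0,0,0.0007],[0,0,0]],"roll":[0,0]}'
```

```text
t: 37.2
ee_pos: [0.4907, -0.2215, 0.0598]
tcp_rot: [-0.0, 0.203, 0.979, 0.0]
wrist_force: [-0.1, -0.1, -1.2]
grip_width: 0.0556
gripper_force: 25.0
t: 37.45
ee_pos: [0.4907, -0.2215, 0.0591]
tcp_rot: [-0.0, 0.203, 0.979, 0.0]
wrist_force: [-0.7, -0.4, -2.0]
grip_width: 0.0557
gripper_force: 25.0
```

```bash
python3 -m handwheel '{"claw":[0,0],"offset":[[0,0,0.0006],[0,0,0]],"roll":[0,0]}'
python3 -m handwheel '{"claw":[0,0],"offset":[[0,0,0.0004],[0,0,0]],"roll":[0,0]}'
```

```text
t: 37.7
ee_pos: [0.4908, -0.2216, 0.0587]
tcp_rot: [0.0, 0.203, 0.979, 0.0]
wrist_force: [-0.6, -0.0, 0.6]
grip_width: 0.0558
gripper_force: 25.0
t: 37.95
ee_pos: [0.4908, -0.2216, 0.0585]
tcp_rot: [0.0, 0.203, 0.979, -0.0]
wrist_force: [-1.9, 1.2, 3.8]
grip_width: 0.0557
gripper_force: 25.0
```

```bash
python3 -m handwheel '{"claw":[0.6,0.68,0.78,0.82,0.82,0.82,0.82,0.82,0.82,0.82,0.82,0.82],"offset":[[0,0,0],[0,0,0],[0,0,0],[0,0,0],[0,0,-0.005],[0,0,-0.03],[0,0,-0.04],[0,0,-0.04],[0,0.04,0],[0,0.06,0],[0,0.06,0],[0,0.06,0]],"roll":[0,0,0,0,0,0,0,0,0,0,0,0]}'
python3 -m handwheel '{"claw":[0.82,0.82,0.82,0.82],"offset":[[0,0.06,0],[0,0.04,0],[0,0,0],[0,0,0]],"roll":[0,0,0,0]}'
python3 - <<'E'
from h import *
t=avg('top',3);s=avg('scene',3);np.savez('im6.npz',top=t,scene=s)
y=np.radians(-23.5);I={'top':t,'scene':s}
for z in(.052,):
    print('top',show(edgefit(I,[.488,-.2217,z,y,0],(0,1,3))),show(edgefit(I,[.488,-.2217,z,y,0],(0,1,2,3))),show(edgefit(I,[.488,-.2217,z,y,0],range(5))))
ends('top',s,[.4878,-.2217,.052,y,0]);ends('top',s,[.4878,-.2217,.052,y,0],(0,1,3))
# mid & bottom against the earlier picture: change in pixels below the stack and of bystanders
a=np.load('im4.npz')['scene'];print(np.abs(a.astype(int)-s).mean(2)[[300,305],:][:,318:360].mean(1))
d=np.abs(np.load('im0.npz')['scene'].astype(int)-s).mean(2)>40
n,l,st,c=cv2.connectedComponentsWithStats(d.astype(np.uint8));print([st[i].tolist() for i in range(1,n) if st[i,4]>8])
plan([0,0,0],0)
E
```

```text
t: 39.45
ee_pos: [0.5788, -0.018, 0.1736]
tcp_rot: [0.0, 0.203, 0.979, 0.0]
wrist_force: [0.4, -0.3, 0.3]
grip_width: 0.0751
gripper_force: 0.0
t: 39.95
ee_pos: [0.6175, 0.0715, 0.1731]
tcp_rot: [-0.0, 0.203, 0.979, -0.0]
wrist_force: [-0.5, -0.3, 0.3]
grip_width: 0.0747
gripper_force: 0.0
top [ 487.5 -220.8   52.   -23.2    0. ] [ 487.9 -220.6   51.1  -23.5    0. ] [ 486.9 -220.2   51.2  -22.9   -1.9]
top [ 488.2 -221.5   52.   -23.5    0. ] shift in cassette axes [0.2 0.4] dyaw 0.0
top [ 488.1 -221.4   52.   -23.5    0. ] shift in cassette axes [0.2 0.4] dyaw -0.04
[ 6.72222222 10.00793651]
[[26, 0, 51, 44, 273], [66, 0, 73, 21, 604], [159, 0, 9, 9, 43], [143, 2, 67, 39, 670], [203, 5, 6, 3, 11], [210, 4, 17, 7, 48], [16, 6, 7, 5, 16], [264, 6, 30, 10, 76], [208, 9, 28, 13, 154], [116, 13, 46, 35, 851], [231, 12, 27, 18, 131], [40, 17, 11, 12, 33], [55, 16, 6, 3, 9], [257, 21, 9, 3, 13], [32, 23, 10, 5, 20], [295, 24, 17, 30, 284], [14, 35, 140, 53, 2898], [13, 39, 1, 19, 19], [181, 39, 48, 29, 205], [238, 51, 5, 6, 13], [214, 57, 6, 5, 11], [261, 56, 35, 19, 118], [263, 65, 5, 5, 
[... 244 characters left out ...]
, 92], [17, 141, 9, 13, 50], [205, 145, 39, 24, 430], [44, 148, 47, 56, 790], [25, 155, 12, 11, 48], [86, 156, 20, 39, 474], [172, 159, 37, 25, 409], [282, 163, 6, 5, 19], [31, 168, 24, 26, 206], [43, 171, 12, 12, 47], [46, 190, 57, 55, 968], [194, 201, 56, 56, 1551], [247, 215, 19, 27, 281], [357, 253, 12, 15, 22], [312, 260, 59, 42, 751], [296, 294, 58, 22, 310], [111, 297, 44, 61, 480], [127, 330, 6, 6, 12], [98, 345, 28, 33, 63], [103, 354, 22, 27, 92], [110, 357, 24, 29, 48], [146, 360, 8, 17, 64], [49, 369, 5, 11, 12], [112, 402, 25, 18, 132], [40, 408, 11, 12, 17]]
t 40.25 tcp [617.7  71.1 173.4] ang 156.5 roll -0.41 off [617.7 -71.1 173.3] F [ 0.26  0.1  -0.24] w 74.7 gf 0.0 q6 -1.06
```

Run:
```python
from h import *
y=np.radians(-23.5)
for f,z in(('im0',0),('im4',.026),('im6',.052)):
    d=np.load(f+'.npz');I={k:d[k] for k in('top','scene')};p=[.488,-.2217,z,y,0]
    print(f,show(edgefit(I,p,range(5))),'scene pitch/z',show(edgefit({'scene':I['scene']},p,(2,4))))
```

```text
im0 [ 485.7 -221.4    1.6  -22.8   -2.4] scene pitch/z [ 488.  -221.7   -0.8  -23.5   -0.8]
im4 [ 486.3 -220.9   25.9  -22.9   -2.3] scene pitch/z [ 488.  -221.7   24.9  -23.5   -0.6]
im6 [ 486.9 -220.2   51.2  -22.9   -1.9] scene pitch/z [ 4.880e+02 -2.217e+02  5.150e+01 -2.350e+01 -3.000e-01]
```

The fitted pitch is the same bias for all three cassettes, including the bottom one, so the top cassette is level. The heights step by about 26 mm and the sides line up. Handing in.

```bash
python3 -c "
from rig import robot; print(robot.finish_job())"
```

```text
the job is handed in; nothing more can be done
None
```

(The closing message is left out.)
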